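# Clear the green touch-latch lid and press it open

### The arm

A 6-joint arm with a two-finger parallel gripper is mounted at the origin on the work surface. World frame = base frame: x ahead of the robot, y to its left, z up, the work surface at z = 0. Lengths are in mm, angles in degrees, forces in N, time in s.
With the tool pointing down it reaches from about 375 to 975 mm from the base axis. Payload 3.8 kg.
Tool frame: the origin (TCP) lies between the finger pads; the fingertips stand 25 mm ahead of it and the grasp point (between the pads) lies 6 mm ahead of it; z points along the fingers, y is the line along which they close (so a half turn about z gives the same grasp; the last joint's range is limited). The gripper opens to 85 mm and grips with 20 to 120 N. Pads are 22 mm wide; open, the fingers measure 114 mm over their backs; the gripper's body (76 mm by 85 mm) begins 54 mm behind the grasp point. The pads swing forward as they close: fully open they stand 13 mm farther back than shut.
Start: joints at [-77.802, 15.12, 91.902, -0, 72.978, -2.114], TCP at [166.862, -654.045, 256.28] pointing down, gripper open.
Joint ranges: [-150.88, 150.88], [-54.13, 125.18], [17.81, 147.31], [-75.09, 255.09], [0, 152.58], [-146.25, 146.25]. Speed limits (degrees/s): [147.25, 147.25, 180, 180, 180, 180].

### API

Orientations are given as [roll, pitch, yaw] about the fixed x, y, z axes, in that order (R = Rz(yaw) Ry(pitch) Rx(roll)).
In Python, from cell import * gives the robot as it stands. The module is installed in compiled form; this text tells all that it offers.
- The arm moves only by the tool servo_tool, never from a script. Its arguments are lists of equal length, an entry for each row: "slide": the shift along the tool's x, y, z in cm, a list of three; "rot": the turn, a rotation vector about the tool's x, y, z in degrees, a list of three; "gripper": the closure, from 0 (fully open) to 1 (shut). In form: {"slide": [[tx, ty, tz], ...], "rot": [[ax, ay, az], ...], "gripper": [gripper, ...]}. A call has 1 to 5 rows; each row is the pose to reach, as a shift and turn from the pose commanded when the call began, along the tool's axes at that moment; what a row does not reach only later rows make up. A row lasts 1/12 s, in which the tool goes at most 41.7 mm and 7.16 degrees, less where a joint would pass 70% of its speed; a pose out of reach is approached as far as the arm can. A call with a gripper value outside its range is refused whole. The fingers move at their own pace and stop on an object; "newtons" is the grip in N (left out, the last holds). Time passes only in rows, so rows that repeat a pose let the fingers close. It gives the time, the measured TCP pose, the force, the opening and the grip force at its end, in the units of the state.
- state(): the state, without advancing time (a new reading comes with each control period).
- get_image(name): name is "scene" or "top"; returns the picture (400x640x3 uint8, red, green, blue); there is no depth.
- camera_model(name): a dict with "vfov" (degrees; the focal length in pixels is half the picture's height over the tangent of half this angle, whatever the lens; pixels are square), "cx", "cy" (the principal point, pixels), "rvec" (rotation vector, rad) and "tvec" (3), from world to camera coordinates, as OpenCV has them. Camera axes: x right, y down, z forward; pixel columns grow to the right and rows downward; lengths in mm; the calibration is good to about 2 mm. A picture is of the moment at which its call begins. camera_model takes no time and is no camera call.
- hand_in(): hands the job in; it is judged then, once.
The state is a dict: "time": time; "joints": joint angles; "dq": joint speeds; "tau": joint torques, N m; "tcp_pos": TCP position; "tool_rot": TCP orientation; "ft_force": force on the tool from outside, world axes, zero at the start; "moment": the same for the moment, N m; "width": finger opening in mm; "grasp_force": force on a finger pad.
Only numpy, scipy, OpenCV 4.12 (cv2) and the standard library are available. Lean on these libraries where they do the work, as an engineer would, in place of code of your own. Each camera call takes 0.05 s, during which the arm holds its last target. There are 200 camera calls.

### The job

A pepper jar (dark brown, white cap) has been left standing on the green lid of a tool bin. Push it back off the lid with the fingers, sliding it upright and never lifting it, until it stands wholly on that bin's steel ledge; then press the front edge of the green lid down until its catch lets go, and let the spring raise the lid ajar. Leave the red bin's lid shut and everything else where it stands.

Things in the scene. Friction and masses are not known exactly. Their poses are not given: they have to be found in the camera images.
- bin_green: steel tool bin with a green touch-latch lid, 250 (x) x 160 (y) x 110 mm high, fixed to the counter. Origin under its centre, x from its front (robot side) to its back, y left, z up. In this frame the lid covers x -123 to 27, y -74 to 74 mm, top at z 110 mm, level with the side walls (108). The one to open
- green_ledge (a point): middle of the green bin's rear ledge, on its surface: fixed steel, 92 mm deep (bin x 29 to 121 mm), 152 mm wide, 1.5 mm lower than the lid top. Rims 4 mm thick stand about 20 mm above it along the back and both sides; open towards the lid. 77 mm behind the bin's centre
- green_press (a point): white press mark on top of the green lid, 20 mm behind its front edge, half-way across; moves with the lid. 130 mm in front of the hinge
- green_lid (a joint): green lid's angle about the hinge at its rear edge, rad: 0 shut and caught, negative pressed below flush, positive raised. Pressing the mark 6 mm down (-0.045; about 8 N) frees the catch; solid stop at -0.055 (7 mm). As the finger goes up the spring lifts the lid to about 0.37 (front edge 55 mm up). It cannot be raised before it is pressed; the catch does not take hold again
- pepper_jar_centre (a point): the pepper jar to be slid: dark brown cylinder with white cap, 56 mm across, 75 mm tall, 0.2 to 0.3 kg; point at its centre, 37.5 mm above its base. Stands loose on the green lid at the start
- bin_red: steel tool bin with a red touch-latch lid, 250 (x) x 160 (y) x 110 mm high, fixed to the counter. Origin under its centre, x from its front (robot side) to its back, y left, z up. In this frame the lid covers x -123 to 27, y -74 to 74 mm, top at z 110 mm, level with the side walls (108). Not to be opened
- red_lid (a joint): angle of the red lid, same sense as the green one; stays shut
- mustard_jar_centre (a point): bystander: mustard-yellow cylindrical jar with black cap, 56 mm across, 75 mm tall, standing on the red lid; point at its centre
- olive_jar_centre (a point): bystander: wide olive-green glass jar with white cap, 90 mm across, 150 mm tall; centre
- cheese_centre (a point): bystander: pale yellow cheese block 130 x 85 x 65 mm; centre
- kohlrabi_centre (a point): bystander: light green kohlrabi, 82 mm across, 74 mm tall, on the green cutting board; centre
- prep_bowl_centre (a point): bystander: steel bowl 130 mm across, 50 mm tall; centre
- spatula_centre (a point): bystander: spatula lying on the green cutting board (board: 340 x 280 x 12 mm)
Not all that is in view belongs to the job. There is more than one size of the part that bears pepper_jar_centre; the job needs the smallest.

How it is judged:
By the outcome, as a careful person would: the job done as asked, in the order asked, and still so for the second after the job is handed in, with the robot touching nothing.
It also fails if it takes over 48 s, if anything falls off the work surface, if the arm or the gripper's body presses on something with over 40 N, if the wrist force passes 120 N, or if a joint passes its speed limit or range.

## Working session

There is one attempt and no reset: what is moved stays moved. The work goes in short steps, Python scripts to look and compute and a tool call to move; the robot and the scene stay as the last step left them, time stands still between calls to the robot, and variables do not carry over. Pictures are saved under pics/ and viewed, at most 10 in all, crops included, and the job is handed in when it is done.

Besides the shell and the picture viewer there is one more tool, called after "Call:" as a command line: name --argument value ..., lists and objects as JSON in quotes. servo_tool: Moves the arm, as the interface text tells. Its arguments: {"type":"object","properties":{"slide":{"type":"array"},"rot":{"type":"array"},"gripper":{"type":"array"},"newtons":{"type":"number"}},"required":["slide","rot","gripper"]}

```bash
mkdir -p pics; cat > h.py <<'E'
from cell import *
import numpy as np, cv2
from scipy.spatial.transform import Rotation as Ro
def cam(n):
    m=camera_model(n); R=cv2.Rodrigues(np.array(m['rvec'],float))[0]; t=np.array(m['tvec'],float).ravel()
    return m,R,t,200/np.tan(np.radians(m['vfov']/2))
def ray(n,u,v,z):
    m,R,t,f=cam(n); d=R.T@np.array([(u-m['cx'])/f,(v-m['cy'])/f,1]); c=-R.T@t
    return c+d*(z-c[2])/d[2]
def proj(n,p):
    m,R,t,f=cam(n); q=R@np.array(p,float)+t; return q[:2]/q[2]*f+[m['cx'],m['cy']]
def save(n,name):
    im=get_image(n); cv2.imwrite('pics/'+name,im[:,:,::-1]); return im
E
python3 - <<'E'
from h import *
for n in('scene','top'):
    save(n,n+'0.png'); m,R,t,f=cam(n); print(n,m,-R.T@t,f)
print(state())
E
```

```text
scene {'vfov': 51.68170281150273, 'cx': 315.8949291898816, 'cy': 197.60940608777275, 'rvec': array([ 1.72155683,  1.46624568, -0.77713236]), 'tvec': array([ -83.89179551, -169.4317342 , 1635.93339828])} [1452.77902071 -169.65467701  756.75189929] 412.968188317313
top {'vfov': 49.303313632876836, 'cx': 316.91047094765065, 'cy': 196.14345754996322, 'rvec': array([ 2.12319062, -2.15150287,  0.11847787]), 'tvec': array([   7.63618028,  520.1117673 , 1228.30777557])} [ 346.34353133  -32.23672862 1287.7583255 ] 435.79938372476175
{'time': 0.1, 'joints': array([-7.78018291e+01,  1.51676817e+01,  9.19734935e+01, -1.10372297e-06,
        7.29773136e+01, -2.11450372e+00]), 'dq': array([-0.02512066,  0.01692844, -0.21121365,  0.00632007,  0.03337514,
       -0.01855609]), 'tau': array([ 2.83033514e-04, -5.16707575e+01, -3.68589664e+01, -8.48839522e-05,
        6.32346535e-03,  1.56612958e-05]), 'tcp_pos': array([ 166.73541608, -653.45557236,  255.0524654 ]), 'tool_rot': array([-1.79881592e+02, -4.37078703e-03,  1.43126705e+01]), 'ft_force': array([ 0.38348833,  0.25894739, -0.29805815]), 'moment': array([ 0.05599057, -0.01443477,  0.02988321]), 'grasp_force': 0.0, 'width': 85.14839649662387}
```

View pics/scene0.png

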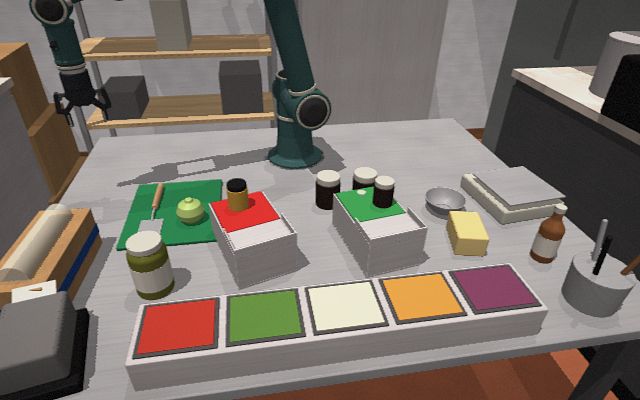

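View pics/top0.png

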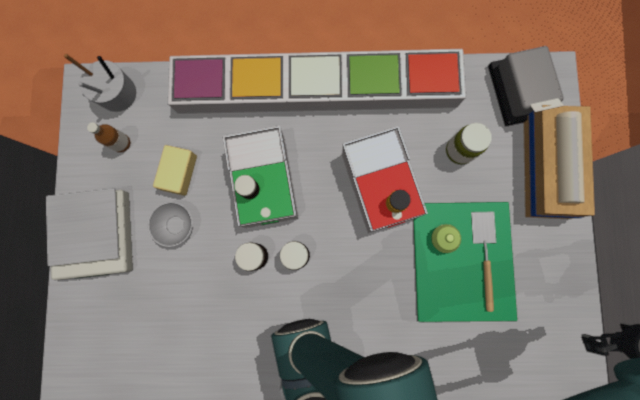

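The overhead view shows the green bin near (260,177), with the small pepper jar's cap at (246,187) and the press mark at (265,213). Two larger pepper jars stand in front of it at (250,257) and (293,256), and the red bin is on the right.

```bash
cat > meas.py <<'E'
from h import *
def circ(n,box,fn,z):
    im=get_image(n); hsv=cv2.cvtColor(im,cv2.COLOR_RGB2HSV); x0,y0,x1,y1=box
    m=np.zeros(im.shape[:2],np.uint8); m[y0:y1,x0:x1]=fn(hsv)[y0:y1,x0:x1]*255
    k,_=cv2.findContours(m,cv2.RETR_EXTERNAL,cv2.CHAIN_APPROX_NONE); c=max(k,key=cv2.contourArea)
    return c
white=lambda h:(h[...,1]<70)&(h[...,2]>140)
green=lambda h:(h[...,0]>50)&(h[...,0]<85)&(h[...,1]>130)
def toW(n,c,z): return np.array([ray(n,*p,z)[:2] for p in c.reshape(-1,2)])
E
python3 - <<'E'
from meas import *
c=circ('top',(222,125,300,230),green,110)
hull=cv2.convexHull(c); W=toW('top',hull,110).astype(np.float32)
r=cv2.minAreaRect(W); print('lid',r); print(cv2.boxPoints(r))
for nm,box,z in (('cap',(232,172,262,202),185),('mark',(256,205,274,222),110)):
    c=circ('top',box,white,z); W=toW('top',c,z).astype(np.float32)
    print(nm,cv2.minEnclosingCircle(W),W.mean(0),cv2.fitEllipse(c))
for b,z in (((235,240,268,272),100),((278,240,310,272),100)):
    W=toW('top',circ('top',b,white,z),z).astype(np.float32); print(cv2.minEnclosingCircle(W))
# scene view
c=circ('scene',(330,180,412,225),green,110); W=toW('scene',cv2.convexHull(c),110).astype(np.float32); print('lid scene',cv2.boxPoints(cv2.minAreaRect(W)))
for nm,box,z in (('cap',(370,174,397,192),185),('mark',(354,186,368,197),110)):
    c=circ('scene',box,white,z); W=toW('scene',c,z).astype(np.float32); print(nm,cv2.minEnclosingCircle(W),W.mean(0))
im=get_image('top')[115:240,210:310]; cv2.imwrite('pics/c1.png',cv2.resize(im[:,:,::-1],None,fx=4.5,fy=4.5))
E
```

```text
lid ((522.3004150390625, 149.12400817871094), (145.80751037597656, 143.82774353027344), 9.539078712463379)
[[438.48715 207.96188]
 [462.32233  66.12288]
 [606.11365  90.28613]
 [582.2785  232.12514]]
cap ((534.4617309570312, 189.42465209960938), 32.149192810058594) [533.9476  192.30727] ((243.15028381347656, 184.26492309570312), (19.256195068359375, 22.75560188293457), 100.2710952758789)
mark ((468.3883972167969, 140.64231872558594), 13.931913375854492) [468.42065 140.2879 ] ((265.322021484375, 212.0), (9.145673751831055, 9.649504661560059), 0.0)
((364.0361328125, 180.56651306152344), 52.699623107910156)
((365.279541015625, 64.45787811279297), 49.89936447143555)
lid scene [[439.2651   204.1227  ]
 [463.8104    60.684647]
 [612.8696    86.19182 ]
 [588.32434  229.62987 ]]
cap ((542.51171875, 181.15054321289062), 53.18389129638672) [534.6098 183.3439]
mark ((470.79052734375, 139.2726287841797), 13.165912628173828) [470.74918 138.79018]
```

View pics/c1.png

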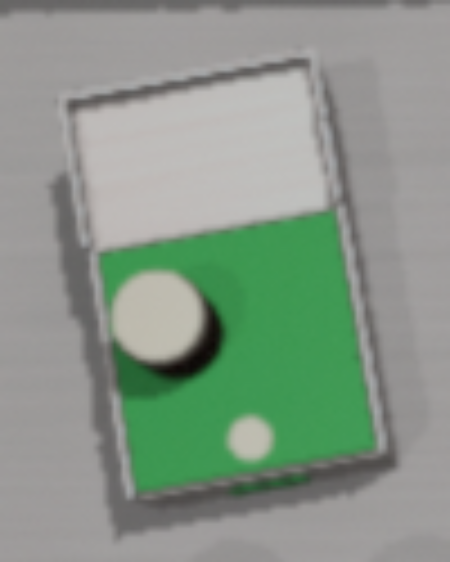

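The crop shows the jar's cap centred at crop (158,316), which is top pixel (245.1,185.2), and clear of the walls. The ledge is empty.

```bash
python3 - <<'E'
from h import *
o=np.array([571.3,156]);a=np.radians(9.6);ex=np.array([np.cos(a),np.sin(a)]);ey=np.array([-ex[1],ex[0]])
P=ray('top',245.1,185.2,185)[:2]; S=ray('scene',383.5,183,185)[:2]
R=ray('top',245.1+10.4,185.2,185)[:2]; print('r',np.linalg.norm(P-R))
for p in (P,S): print(p,(p-o)@ex,(p-o)@ey)
for p in [(121,76),(121,-76),(-123,74),(-123,-74)]: print(p,proj('top',[*(o+p[0]*ex+p[1]*ey),115]))
E
```

```text
r 26.913605638263526
[530.74412963 181.56852286] -35.7238969518882 31.973913886763746
[550.73999288 173.54404695] -17.346286821085556 20.72712738318869
(121, 76) [225.65651874 137.5212849 ]
(121, -76) [279.30766556 127.67693193]
(-123, 74) [239.76892811 223.46481647]
(-123, -74) [293.5247436  213.63229524]
```

```bash
cat >> h.py <<'E'
O=np.array([571.3,156.]);A=np.radians(9.6);EX=np.array([np.cos(A),np.sin(A)]);EY=np.array([-EX[1],EX[0]])
def go(x,y,z,yaw=9.6,world=False):
    "print shift (cm) and turn (deg) in tool axes to bin-frame x,y at world z"
    s=state(); p=np.array(s['tcp_pos']); R=Ro.from_euler('xyz',s['tool_rot'],degrees=True)
    T=np.r_[(np.array([x,y]) if world else O+x*EX+y*EY),z]
    d=R.inv().apply(T-p)/10; r=(R.inv()*Ro.from_euler('xyz',[180,0,yaw],degrees=True)).as_rotvec(degrees=True)
    b=p[:2]-O; print('t',s['time'],'bin',np.round([b@EX,b@EY,p[2]],1),'slide',d.round(2),'rot',r.round(1),'F',np.round(s['ft_force'],1),'w',round(s['width'],1))
E
python3 -c "
from h import *
go(430,-330,256,world=True)"
```

```text
t 0.55 bin [-533.9 -731.2  256.3] slide [ 3.351e+01 -2.489e+01  3.000e-02] rot [-0.   0.   4.7] F [-0.2 -0.6  1. ] w 85.5
```

Call:
servo_tool --slide '[[33, -25, 0], [33, -25, 0], [33, -25, 0], [33, -25, 0], [33, -25, 0]]' --rot '[[0, 0, 4.7], [0, 0, 4.7], [0, 0, 4.7], [0, 0, 4.7], [0, 0, 4.7]]' --gripper '[0.5, 0.5, 0.5, 0.5, 0.5]'

```text
time: 0.97
tcp_pos: [297.5, -489.6, 256.4]
tool_rot: [180.0, -0.0, 9.6]
ft_force: [-0.1, -0.7, 0.2]
width: 42.5
grasp_force: 0.0
```

```bash
python3 -c "
from h import *
go(430,-330,256,world=True);go(-100,31.5,256)"
```

```text
t 0.9667 bin [-377.7 -590.9  256.4] slide [ 15.72 -13.54   0.04] rot [ 0. -0. -0.] F [-0.1 -0.7  0.2] w 42.5
t 0.9667 bin [-377.7 -590.9  256.4] slide [ 2.773e+01 -6.226e+01  3.000e-02] rot [ 0. -0. -0.] F [-0.1 -0.7  0.2] w 42.5
```

Call:
servo_tool --slide '[[15.7, -13.5, 0], [15.7, -13.5, 0], [15.7, -13.5, 0], [15.7, -13.5, 0], [15.7, -13.5, 0]]' --rot '[[0, 0, 0], [0, 0, 0], [0, 0, 0], [0, 0, 0], [0, 0, 0]]' --gripper '[0.55, 0.55, 0.55, 0.55, 0.55]'

```text
time: 1.38
tcp_pos: [430.0, -330.0, 256.8]
tool_rot: [180.0, -0.0, 9.6]
ft_force: [1.2, -0.2, 0.2]
width: 38.5
grasp_force: 0.0
```

Call:
servo_tool --slide '[[12, -48.7, 0], [12, -48.7, 0], [12, -48.7, 0], [12, -48.7, 0], [12, -48.7, 0]]' --rot '[[0, 0, 0], [0, 0, 0], [0, 0, 0], [0, 0, 0], [0, 0, 0]]' --gripper '[0.55, 0.55, 0.55, 0.55, 0.55]'

```text
time: 1.8
tcp_pos: [444.1, -122.1, 256.6]
tool_rot: [180.0, -0.1, 9.6]
ft_force: [1.1, 0.5, -0.6]
width: 38.5
grasp_force: 0.0
```

```bash
python3 -c "
from h import *
go(-100,31.5,256)"
```

```text
t 1.8 bin [-171.8 -253.   256.6] slide [  7.17 -28.45   0.06] rot [ 0.  -0.1 -0. ] F [ 1.1  0.5 -0.6] w 38.5
```

Call:
servo_tool --slide '[[7.2, -28.5, 0], [7.2, -28.5, 0], [7.2, -28.5, 0], [7.2, -28.5, 0], [7.2, -28.5, 0]]' --rot '[[0, 0, 0], [0, 0, 0], [0, 0, 0], [0, 0, 0], [0, 0, 0]]' --gripper '[0.55, 0.55, 0.55, 0.55, 0.55]'

```text
time: 2.22
tcp_pos: [460.6, 85.7, 256.9]
tool_rot: [180.0, -0.1, 9.6]
ft_force: [1.1, 0.3, -0.7]
width: 38.7
grasp_force: 0.0
```

```bash
python3 -c "
from h import *
go(-100,31.5,256)"
```

```text
t 2.2167 bin [-120.8  -50.8  256.9] slide [ 2.09 -8.23  0.09] rot [ 0.  -0.1  0. ] F [ 1.1  0.3 -0.7] w 38.7
```

Call:
servo_tool --slide '[[1.8, -8.2, 0], [1.8, -8.2, 0], [1.8, -8.2, 3], [1.8, -8.2, 7], [1.8, -8.2, 7]]' --rot '[[0, 0, 0], [0, 0, 0], [0, 0, 0], [0, 0, 0], [0, 0, 0]]' --gripper '[0.55, 0.55, 0.55, 0.55, 0.55]'

```text
time: 2.63
tcp_pos: [459.7, 167.2, 179.3]
tool_rot: [179.9, 0.7, 9.8]
ft_force: [-2.1, -1.2, -1.3]
width: 38.2
grasp_force: 0.0
```

```bash
python3 -c "
from h import *
go(-96,31.5,146)
a=get_image('top')[115:240,200:320];b=get_image('scene')[140:265,320:440]
cv2.imwrite('pics/d1.png',cv2.resize(np.hstack([a,b])[:,:,::-1],None,fx=3.3,fy=3.3))"
```

```text
t 2.6333 bin [-108.2   29.7  179.3] slide [ 1.26 -0.18  3.32] rot [0.1 0.7 0.2] F [-2.1 -1.2 -1.3] w 38.2
```

View pics/d1.png

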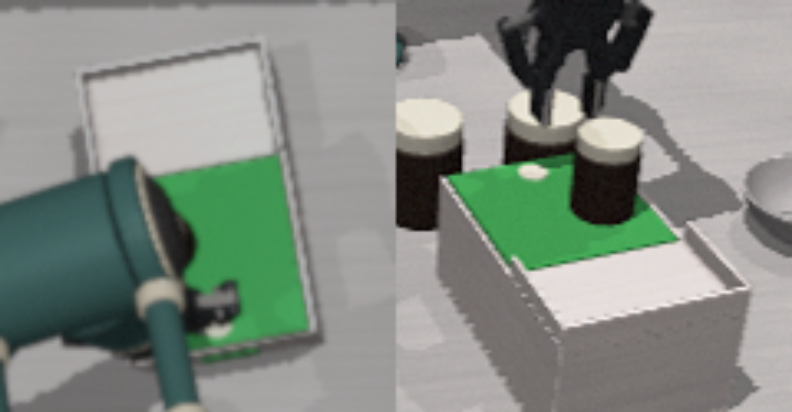

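The scene crop shows the jar standing upright on the lid with its cap at (608,140). The fingertips are in front of it at (548,120) and (595,110).

```bash
python3 -c "
from h import *
B=lambda x,y,z:((proj('scene',[*(O+x*EX+y*EY),z])-[320,140])*3.3-[396,0]+[396*2-396,0]).round()
f=lambda x,y,z:((proj('scene',[*(O+x*EX+y*EY),z])-[320,140])*3.3+[396,0]).round()
print('tips',f(-108,30-19-7,160),f(-108,30+19+7,160))
for y in (24,28,32,36):print(y,[list(f(x,y,185)) for x in(-42,-36,-30)])
print(f(-123,74,110),f(-103,0,110),f(121,76,128))
go(-96,31.5,146)"
```

```text
tips [538. 118.] [592. 109.]
24 [[np.float64(595.0), np.float64(127.0)], [np.float64(599.0), np.float64(130.0)], [np.float64(602.0), np.float64(134.0)]]
28 [[np.float64(600.0), np.float64(126.0)], [np.float64(603.0), np.float64(129.0)], [np.float64(606.0), np.float64(133.0)]]
32 [[np.float64(604.0), np.float64(125.0)], [np.float64(607.0), np.float64(129.0)], [np.float64(611.0), np.float64(132.0)]]
36 [[np.float64(609.0), np.float64(124.0)], [np.float64(612.0), np.float64(128.0)], [np.float64(615.0), np.float64(131.0)]]
[597. 146.] [532. 170.] [745. 283.]
t 2.7333 bin [-104.5   29.   185.1] slide [ 0.87 -0.25  3.9 ] rot [0.  0.2 0. ] F [0.9 0.4 0.3] w 38.6
```

Call:
servo_tool --slide '[[0.4, -0.25, 1.5], [0.8, -0.25, 3.0], [0.8, -0.25, 3.9], [0.8, -0.25, 3.9], [0.8, -0.25, 3.9]]' --rot '[[0, 0, 0], [0, 0, 0], [0, 0, 0], [0, 0, 0], [0, 0, 0]]' --gripper '[0.55, 0.55, 0.55, 0.55, 0.55]'

```text
time: 3.15
tcp_pos: [473.0, 171.0, 148.5]
tool_rot: [-180.0, -0.1, 9.6]
ft_force: [-0.3, 0.1, -0.6]
width: 38.6
grasp_force: 0.0
```

```bash
python3 -c "
from h import *
go(43,31.5,146)"
```

```text
t 3.15 bin [-94.4  31.1 148.5] slide [13.74 -0.05  0.26] rot [-0.  -0.1 -0. ] F [-0.3  0.1 -0.6] w 38.6
```

Call:
servo_tool --slide '[[0.6, 0, 0.1], [1.2, 0, 0.1], [1.8, 0, 0.1], [2.2, 0, 0.1], [2.6, 0, 0.1]]' --rot '[[0, 0, 0], [0, 0, 0], [0, 0, 0], [0, 0, 0], [0, 0, 0]]' --gripper '[0.55, 0.55, 0.55, 0.55, 0.55]'

```text
time: 3.57
tcp_pos: [498.6, 175.9, 147.0]
tool_rot: [-180.0, 0.0, 9.6]
ft_force: [-6.8, -0.5, 10.3]
width: 38.7
grasp_force: 0.0
```

Call:
servo_tool --slide '[[0.4, 0, 0], [0.8, 0, 0], [1.2, 0, 0], [1.7, 0, 0], [2.2, 0, 0]]' --rot '[[0, 0, 0], [0, 0, 0], [0, 0, 0], [0, 0, 0], [0, 0, 0]]' --gripper '[0.55, 0.55, 0.55, 0.55, 0.55]'

```text
time: 3.98
tcp_pos: [519.8, 179.3, 145.9]
tool_rot: [180.0, 0.1, 9.6]
ft_force: [-2.0, -0.7, 0.7]
width: 38.5
grasp_force: 0.6
```

```bash
python3 -c "
from h import *
go(43,31.5,146)
b=get_image('scene')[140:265,320:440]
cv2.imwrite('pics/d2.png',cv2.resize(b[:,:,::-1],None,fx=4,fy=4))"
```

```text
t 3.9833 bin [-46.9  31.5 145.9] slide [ 8.99  0.   -0.02] rot [0.  0.1 0. ] F [-2.  -0.7  0.7] w 38.5
```

View pics/d2.png

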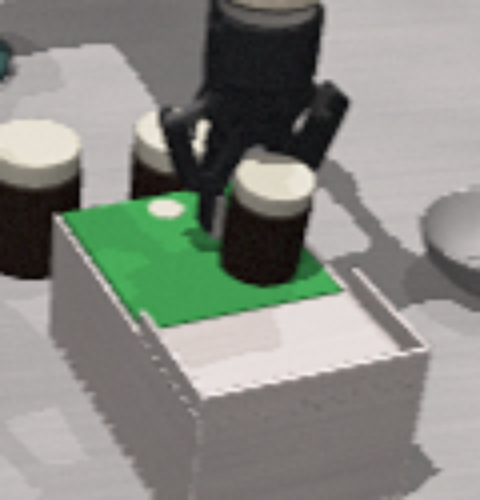

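The jar is upright, cradled between the fingers, with its cap at crop (275,180). I'll keep pushing.

```bash
python3 -c "
from h import *
p=ray('scene',320+275/4,140+178/4,185)[:2]-O
print(p@EX,p@EY)"
```

```text
-6.073183394265386 30.55940242864166
```

Call:
servo_tool --slide '[[0.5, 0, 0], [1.0, 0, 0], [1.5, 0, 0], [2.0, 0, 0], [2.5, 0, 0]]' --rot '[[0, 0, 0], [0, 0, 0], [0, 0, 0], [0, 0, 0], [0, 0, 0]]' --gripper '[0.55, 0.55, 0.55, 0.55, 0.55]'

```text
time: 4.45
tcp_pos: [545.0, 183.6, 146.1]
tool_rot: [-180.0, -0.0, 9.6]
ft_force: [0.2, -0.1, -0.3]
width: 38.4
grasp_force: 0.4
```

Call:
servo_tool --slide '[[0.5, 0, 0], [1.0, 0, 0], [1.5, 0, 0], [2.0, 0, 0], [2.5, 0, 0]]' --rot '[[0, 0, 0], [0, 0, 0], [0, 0, 0], [0, 0, 0], [0, 0, 0]]' --gripper '[0.55, 0.55, 0.55, 0.55, 0.55]'

```text
time: 4.87
tcp_pos: [569.5, 187.7, 146.2]
tool_rot: [180.0, 0.0, 9.6]
ft_force: [-1.5, -0.2, -0.8]
width: 38.2
grasp_force: 0.5
```

```bash
python3 -c "
from h import *
go(43,31.5,146)
b=get_image('scene')[140:265,320:440]
cv2.imwrite('pics/d3.png',cv2.resize(b[:,:,::-1],None,fx=4,fy=4))"
```

```text
t 4.8667 bin [  3.5  31.6 146.2] slide [3.95 0.01 0.02] rot [0. 0. 0.] F [-1.5 -0.2 -0.8] w 38.2
```

View pics/d3.png

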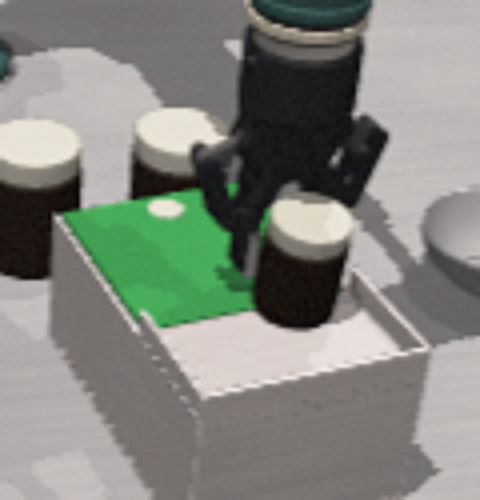

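The jar straddles the lid and ledge edge, still upright, with its cap at crop (312,217). It needs about 35 mm more.

Call:
servo_tool --slide '[[0.5, 0, 0], [1.0, 0, 0], [1.5, 0, 0], [2.0, 0, 0], [2.5, 0, 0]]' --rot '[[0, 0, 0], [0, 0, 0], [0, 0, 0], [0, 0, 0], [0, 0, 0]]' --gripper '[0.55, 0.55, 0.55, 0.55, 0.55]'

```text
time: 5.33
tcp_pos: [594.2, 191.9, 146.4]
tool_rot: [-180.0, -0.0, 9.6]
ft_force: [-1.4, 1.0, -0.3]
width: 38.7
grasp_force: 0.5
```

Call:
servo_tool --slide '[[0.3, 0, 0], [0.6, 0, 0], [0.8, 0, 0], [1.0, 0, 0], [1.0, 0, 0]]' --rot '[[0, 0, 0], [0, 0, 0], [0, 0, 0], [0, 0, 0], [0, 0, 0]]' --gripper '[0.55, 0.55, 0.55, 0.55, 0.55]'

```text
time: 5.75
tcp_pos: [604.0, 193.6, 146.4]
tool_rot: [-180.0, -0.0, 9.6]
ft_force: [-1.4, 0.1, 0.6]
width: 38.2
grasp_force: 0.2
```

```bash
python3 -c "
from h import *
go(43,31.5,146)
b=get_image('scene')[140:265,320:440]
cv2.imwrite('pics/d4.png',cv2.resize(b[:,:,::-1],None,fx=4,fy=4))"
```

```text
t 5.75 bin [ 38.5  31.6 146.4] slide [0.45 0.01 0.04] rot [-0. -0.  0.] F [-1.4  0.1  0.6] w 38.2
```

View pics/d4.png

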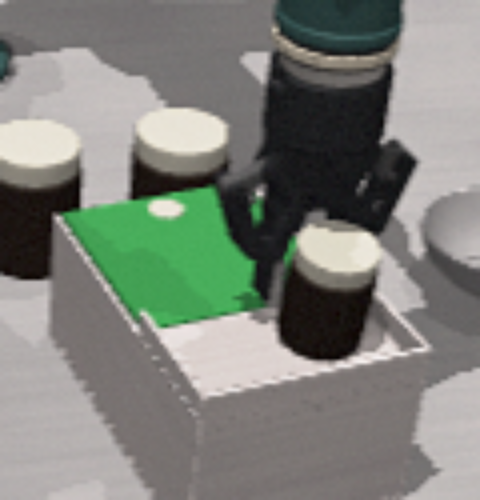

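The jar is on the ledge and upright, with its cap centre at crop (338,245) and base front at (320,357).

```bash
python3 -c "
from h import *
p=ray('scene',320+338/4,140+244/4,183.5)[:2]-O
print(p@EX,p@EY)
f=lambda x,y,z:((proj('scene',[*(O+x*EX+y*EY),z])-[320,140])*4).round()
for x in (65,70,75,80,85):
  print(x,f(x,31.5,183.5),'lowest base row',max(f(x+28*np.cos(t),31.5+28*np.sin(t),108.5)[1] for t in np.linspace(-3,3,60)))
print(f(121,76,128),f(121,-76,128),f(27,74,110))
"
```

```text
75.39984942433976 32.4285695020521
65 [329. 236.] lowest base row 357.0
70 [332. 240.] lowest base row 361.0
75 [336. 244.] lowest base row 366.0
80 [340. 248.] lowest base row 370.0
85 [344. 252.] lowest base row 375.0
[423. 343.] [205. 391.] [343. 286.]
```

Call:
servo_tool --slide '[[0.3, 0, 0], [0.6, 0, 0], [0.8, 0, 0], [0.8, 0, 0], [0.8, 0, 0]]' --rot '[[0, 0, 0], [0, 0, 0], [0, 0, 0], [0, 0, 0], [0, 0, 0]]' --gripper '[0.55, 0.55, 0.55, 0.55, 0.55]'

```text
time: 6.22
tcp_pos: [611.7, 194.9, 146.2]
tool_rot: [-180.0, -0.0, 9.6]
ft_force: [-1.0, -0.9, 0.0]
width: 38.6
grasp_force: 0.0
```

Call:
servo_tool --slide '[[-1, 0, 0], [-3, 0, 0], [-6, 0, 0], [-10, 0, 0], [-13, 0, 0]]' --rot '[[0, 0, 0], [0, 0, 0], [0, 0, 0], [0, 0, 0], [0, 0, 0]]' --gripper '[0.55, 0.55, 0.55, 0.55, 0.55]'

```text
time: 6.63
tcp_pos: [480.3, 172.5, 145.7]
tool_rot: [180.0, 0.1, 9.6]
ft_force: [-0.9, 0.5, -0.6]
width: 38.6
grasp_force: 0.0
```

Call:
servo_tool --slide '[[-1, 3, -2], [-1, 3.1, -2], [-1, 3.1, -2], [-1, 3.1, -2], [-1, 3.1, -2]]' --rot '[[0, 0, 0], [0, 0, 0], [0, 0, 0], [0, 0, 0], [0, 0, 0]]' --gripper '[1, 1, 1, 1, 1]'

```text
time: 7.05
tcp_pos: [478.8, 141.3, 166.2]
tool_rot: [-180.0, -0.0, 9.6]
ft_force: [0.2, 0.2, 0.7]
width: 0.4
grasp_force: 0.0
```

```bash
python3 -c "
from h import *
go(-103,0,145)
t=get_image('top')[115:240,200:320]
b=get_image('scene')[140:265,320:440]
cv2.imwrite('pics/d5.png',cv2.resize(np.hstack([t,b])[:,:,::-1],None,fx=3.3,fy=3.3))"
```

```text
t 7.05 bin [-93.7   0.9 166.2] slide [-0.94  0.09  2.12] rot [-0. -0.  0.] F [0.2 0.2 0.7] w 0.4
```

View pics/d5.png

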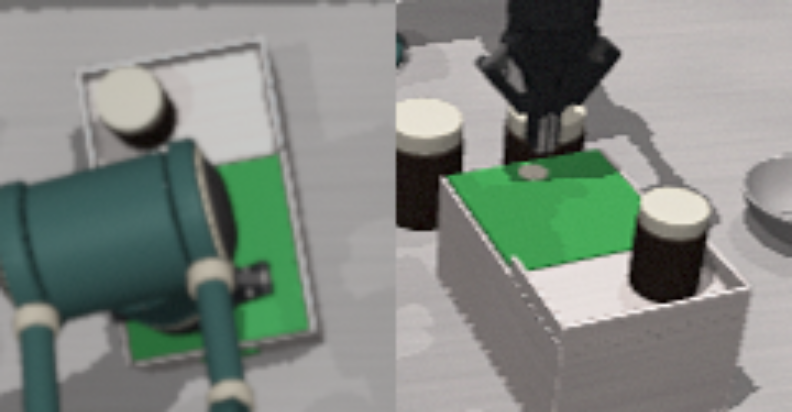

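In the top crop the jar stands on the ledge with its cap at (132,98). The closed fingers are above the press mark.

```bash
python3 -c "
from h import *
p=ray('top',200+132/3.3,115+98/3.3,183.5)[:2]-O
print(p@EX,p@EY)
go(-103,0,145)
"
```

```text
73.04161626035005 28.70451863947736
t 7.15 bin [-93.8   1.  165.8] slide [-0.92  0.1   2.08] rot [-0.  0.  0.] F [ 0.5  0.1 -1.1] w 0.3
```

Call:
servo_tool --slide '[[-0.5, 0.1, 0.5], [-0.9, 0.1, 1.2], [-0.9, 0.1, 2.0], [-0.9, 0.1, 2.4], [-0.9, 0.1, 2.6]]' --rot '[[0, 0, 0], [0, 0, 0], [0, 0, 0], [0, 0, 0], [0, 0, 0]]' --gripper '[1, 1, 1, 1, 1]'

```text
time: 7.57
tcp_pos: [468.8, 138.2, 138.6]
tool_rot: [180.0, 0.2, 9.6]
ft_force: [1.0, -0.7, -0.2]
width: -0.4
grasp_force: 0.0
```

Call:
servo_tool --slide '[[0, 0, 0.1], [0, 0, 0.2], [0, 0, 0.35], [0, 0, 0.5], [0, 0, 0.6]]' --rot '[[0, 0, 0], [0, 0, 0], [0, 0, 0], [0, 0, 0], [0, 0, 0]]' --gripper '[1, 1, 1, 1, 1]'

```text
time: 7.98
tcp_pos: [470.2, 138.5, 134.6]
tool_rot: [-180.0, -0.0, 9.6]
ft_force: [-2.0, 0.4, 3.8]
width: 0.2
grasp_force: 1.8
```

Call:
servo_tool --slide '[[0, 0, 0.1], [0, 0, 0.2], [0, 0, 0.3], [0, 0, 0.4], [0, 0, 0.4]]' --rot '[[0, 0, 0], [0, 0, 0], [0, 0, 0], [0, 0, 0], [0, 0, 0]]' --gripper '[1, 1, 1, 1, 1]'

```text
time: 8.4
tcp_pos: [470.3, 138.5, 131.5]
tool_rot: [-180.0, -0.1, 9.6]
ft_force: [-2.4, -0.8, 7.5]
width: -0.0
grasp_force: 3.7
```

Call:
servo_tool --slide '[[0, 0, 0.1], [0, 0, 0.2], [0, 0, 0.2], [0, 0, 0.2], [0, 0, 0.2]]' --rot '[[0, 0, 0], [0, 0, 0], [0, 0, 0], [0, 0, 0], [0, 0, 0]]' --gripper '[1, 1, 1, 1, 1]'

```text
time: 8.82
tcp_pos: [470.4, 138.5, 129.5]
tool_rot: [-180.0, -0.1, 9.6]
ft_force: [-2.7, -1.1, 7.9]
width: 0.2
grasp_force: 4.1
```

Call:
servo_tool --slide '[[0, 0, 0.1], [0, 0, 0.15], [0, 0, 0.15], [0, 0, 0.15], [0, 0, 0.15]]' --rot '[[0, 0, 0], [0, 0, 0], [0, 0, 0], [0, 0, 0], [0, 0, 0]]' --gripper '[1, 1, 1, 1, 1]'

```text
time: 9.23
tcp_pos: [470.4, 138.6, 128.1]
tool_rot: [-180.0, -0.1, 9.6]
ft_force: [-2.9, -1.6, 9.6]
width: -0.1
grasp_force: 4.4
```

Call:
servo_tool --slide '[[0, 0, -0.5], [0, 0, -1], [0, 0, -1.5], [0, 0, -2], [0, 0, -2.5]]' --rot '[[0, 0, 0], [0, 0, 0], [0, 0, 0], [0, 0, 0], [0, 0, 0]]' --gripper '[1, 1, 1, 1, 1]'

```text
time: 9.65
tcp_pos: [470.6, 138.6, 152.6]
tool_rot: [-180.0, -0.1, 9.6]
ft_force: [1.9, -0.7, 1.9]
width: 0.0
grasp_force: 0.9
```

Call:
servo_tool --slide '[[0, 0, -1], [0, 0, -2], [0, 0, -3], [0, 0, -4], [0, 0, -5]]' --rot '[[0, 0, 0], [0, 0, 0], [0, 0, 0], [0, 0, 0], [0, 0, 0]]' --gripper '[1, 1, 1, 1, 1]'

```text
time: 10.07
tcp_pos: [469.5, 138.4, 202.6]
tool_rot: [180.0, 0.0, 9.6]
ft_force: [-0.2, -0.3, -0.3]
width: -0.0
grasp_force: 0.0
```

Call:
servo_tool --slide '[[0, 0, -2], [0, 0, -5], [0, 0, -8], [0, 0, -10], [0, 0, -10]]' --rot '[[0, 0, 0], [0, 0, 0], [0, 0, 0], [0, 0, 0], [0, 0, 0]]' --gripper '[1, 1, 1, 1, 1]'

```text
time: 10.48
tcp_pos: [472.3, 139.0, 308.2]
tool_rot: [-180.0, -0.5, 9.6]
ft_force: [0.4, 0.9, -0.2]
width: -0.2
grasp_force: 0.0
```

```bash
python3 -c "
from h import *
go(-103,0,145)
save('scene','e1.png')"
```

```text
t 10.4833 bin [-1.004e+02 -2.000e-01  3.082e+02] slide [-4.100e-01 -1.000e-02  1.631e+01] rot [-0.  -0.5  0. ] F [ 0.4  0.9 -0.2] w -0.2
```

View pics/e1.png

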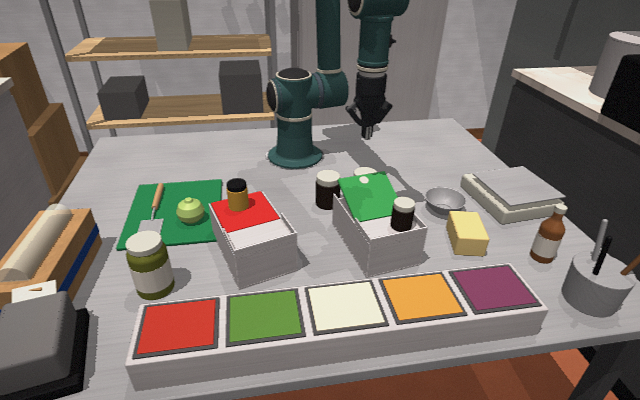

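The green lid is ajar, with its front edge raised around (365,177). The jar stands upright on the ledge at (402,215), the red lid is shut, the bystanders haven't moved, and the arm is clear.

```bash
python3 -c "
from h import *
print(hand_in())"
```

```text
the job is handed in; nothing more can be done
None
```

Job handed in at about 10.5 s of the 48 s limit: the pepper jar stands upright on the green bin's ledge, the green lid is ajar, the red lid is still shut, and nothing else was moved.

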